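Open the hematite compartment of the mineral dial case

TASK

The round dial case in the mineral display has three compartments under its turning cap, and one stone lies on the ledge in front of each compartment. Turn the cap by its bar grip until the round opening faces the hematite kidney (the lumpy, many-domed stone), so that the opening stands squarely over that stone's compartment; then let go. Leave all three stones where they lie.

Things in the scene. Friction and masses are not known exactly. Their poses are not given: they have to be found in the camera images.
- cap: Turning cap: level cedar disc 160 mm wide, 6 mm thick, with a brass-rimmed 36 mm opening. Origin on the turning axis at the disc's underside, 45 mm above the table; z up; x points to the opening, its centre 52 mm out. Bar grip on the axis: 14 mm thick along x, 60 mm long along y, 36 mm tall above the disc. Turns about z, light friction (0.06 N m), stays where left.
- case: Fixed dial case. Origin: centre of its underside on the cap's axis, z up. Drum 160 mm wide on a round base 264 mm wide and 12 mm high, whose rim is the ledge for the stones. Compartments centred at -50, 0 and +50 degrees from the case's x axis (counterclockwise from above); the cap turns between stops at -69 and +69, and starts between two compartments (20 to 30 degrees).
- kidney: Hematite kidney: dark, lumpy cluster of rounded domes, about 44 mm across and 24 mm high. Loose on the ledge, its centre about 106 mm from the cap's axis, in front of the middle of its compartment (within about 2 degrees). Origin at the centre of its underside. Which of the three compartments is its own varies.
- jasper: Red jasper pebble: smooth, flat and round, 37 mm across and 15 mm high, loose on the ledge in front of another compartment. Origin at the centre of its underside.
- opal: Mexican fire opal: pointed six-sided crystal, 28 mm across and 26 mm high, loose on the ledge in front of another compartment. Origin at the centre of its underside.
Mind the look-alikes: they are no part of the job. Of the things like the kidney, leave any that is green or purple; of the rest the larger one is meant.

How it is judged:
By the outcome, as a careful person would: the job done as asked, in the order asked, and still so for the second after the job is handed in, with the robot touching nothing.
It also fails if it takes over 32 s, if anything falls off the work surface, if the arm or the gripper's body presses on something with over 40 N, if the wrist force passes 120 N, or if a joint passes its speed limit or range.

ROBOT

A 6-joint arm with a two-finger parallel gripper is mounted at the origin on the work surface. World frame = base frame: x ahead of the robot, y to its left, z up, the work surface at z = 0. Lengths are in m, angles in rad, forces in N, time in s.
With the tool pointing down it reaches from about 0.425 to 1.125 m from the base axis. Payload 14.9 kg.
Tool frame: the origin (TCP) lies on the front face of the gripper's body, between the roots of the fingers; the fingertips stand 78 mm ahead of it and the grasp point (between the pads) lies 60 mm ahead of it (manip.tip_extent is the z of the fingertips in the tool frame, in m); z points along the fingers, y is the line along which they close (so a half turn about z gives the same grasp; the last joint's range is limited). The gripper opens to 91 mm and grips with 3 to 60 N. Pads are 32 mm wide; open, the fingers measure 118 mm over their backs; the gripper's body (76 mm by 178 mm) begins 60 mm behind the grasp point.
Start: joints at [-0.033, 0.379, 1.734, -0, 1.028, -0.033], TCP at [0.7, -0, 0.292] pointing down, gripper open.
Joint ranges: [-2.77, 2.77], [-0.74, 2.19], [0, 2.66], [-1.06, 4.2], [0.31, 2.87], [-3.08, 3.08]. Speed limits (rad/s): [1.89, 1.89, 2.39, 3.14, 3.14, 3.14].

INTERFACE

Orientations are given as a rotation vector (axis times angle).
In Python, from rig import manip, viewer gives the robot as it stands. The module is installed in compiled form; this text tells all that it offers.
- The arm moves only by the tool send_rows, never from a script. Its argument "rows" is a list of rows, each an object with "linear": the shift along the tool's x, y, z in cm, a list of three; "turn": the turn, a rotation vector about the tool's x, y, z in degrees, a list of three. In form: [{"linear": [tx, ty, tz], "turn": [ax, ay, az]}, ...]. A call has exactly 10 rows; each row is the pose to reach, as a shift and turn from the pose commanded when the call began, along the tool's axes at that moment; what a row does not reach only later rows make up. A row lasts 1/12 s, in which the tool goes at most 41.7 mm and 7.16 degrees, less where a joint would pass 70% of its speed; a pose out of reach is approached as far as the arm can. A call with a gripper value outside its range is refused whole. "grip" is the finger opening in cm, from 0 to 9.12, set as the call begins (left out, the last holds). The fingers move at their own pace and stop on an object; the grip force is fixed at half the most. Time passes only in rows, so rows that repeat a pose let the fingers close, or fill a call up. It gives the time, the measured TCP pose, the force, the opening and the grip force at its end, in the units of the state.
- manip.state(): the state, without advancing time (a new reading comes with each control period).
- viewer.grab_frame(name): name is "scene" or "side" or "wrist"; returns the picture (400x640x3 uint8, blue, green, red); there is no depth.
- viewer.camera_info(name): a dict with "camera_matrix" (3x3 intrinsics, pixels), "distortion" ([k1, k2, p1, p2, k3] as OpenCV has them; the pictures are not rectified), "rvec" (rotation vector, rad) and "tvec" (3), from world to camera coordinates, as OpenCV has them; the wrist camera has in their place "mount" (4x4, takes a point from camera to tool coordinates, whose origin is the TCP and whose axes are the flange's). Camera axes: x right, y down, z forward; pixel columns grow to the right and rows downward; lengths in m; the calibration is good to about 2 mm. A picture is of the moment at which its call begins: read the wrist's pose just before it. camera_info takes no time and is no camera call.
- manip.job_done(): hands the job in; it is judged then, once.
The state is a dict: "clock": time; "qpos": joint angles; "qvel": joint speeds; "tau": joint torques, N m; "tool_pos": TCP position; "eef_rot": TCP orientation; "ft_force": force on the tool from outside, world axes, zero at the start; "moment": the same for the moment, N m; "width": finger opening in m; "finger_force": force on a finger pad.
Only numpy, scipy, OpenCV 4.12 (cv2) and the standard library are available. Lean on these libraries where they do the work, as an engineer would, in place of code of your own. Each camera call takes 0.05 s, during which the arm holds its last target. There are 200 camera calls.

## Working session

There is one attempt and no reset: what is moved stays moved. The work goes in short steps, Python scripts to look and compute and a tool call to move; the robot and the scene stay as the last step left them, time stands still between calls to the robot, and variables do not carry over. Pictures are saved under pics/ and viewed, at most 10 in all, crops included, and the job is handed in when it is done.

Besides the shell and the picture viewer there is one more tool, called after "Emit:" by a JSON object that holds its "method" and its "body", one argument or row to a line. send_rows: Moves the arm, as the interface text tells. Its arguments: {"type":"object","properties":{"rows":{"type":"array"},"grip":{"type":"number"}},"required":["rows"]}

```bash
mkdir -p pics; python3 - <<'E'
from rig import manip, viewer
import cv2, numpy as np
s=manip.state(); print(s)
for n in ("scene","side","wrist"):
    im=viewer.grab_frame(n); cv2.imwrite(f"pics/{n}0.png",im)
    c=viewer.camera_info(n); print(n,{k:np.round(v,4).tolist() for k,v in c.items()})
E
```

```text
{'clock': 0.0, 'qpos': array([-3.32828593e-02,  3.79446657e-01,  1.73479909e+00, -5.49261472e-05,
        1.02848163e+00, -3.33139910e-02]), 'qvel': array([0.00024336, 0.00128214, 0.00030924, 0.00080678, 0.00024799,
       0.00010558]), 'tau': array([ 6.45993277e-04, -7.63727903e+01, -4.34372771e+01,  6.49972307e-02,
        4.23743343e-02, -1.55693674e-04]), 'tool_pos': array([6.99680173e-01, 7.98652738e-06, 2.91552498e-01]), 'eef_rot': array([-2.22081199e+00, -2.22094415e+00,  1.27132393e-03]), 'ft_force': array([-0.27776596,  0.967653  , -0.48564631]), 'moment': array([-0.02449954,  0.0125411 ,  0.03782478]), 'finger_force': 0.0, 'width': 0.09148091193950175}
scene {'camera_matrix': [[519.4482, 0.0, 314.151], [0.0, 519.4482, 197.26], [0.0, 0.0, 1.0]], 'distortion': [-0.0628, 0.0, 0.0, 0.0, 0.0], 'rvec': [1.9643, 1.3622, -0.6266], 'tvec': [-0.2634, -0.352, 1.3749]}
side {'camera_matrix': [[486.5275, 0.0, 322.3502], [0.0, 486.5275, 200.5891], [0.0, 0.0, 1.0]], 'distortion': [-0.0092, 0.0, 0.0, 0.0, 0.0], 'rvec': [0.3561, -2.7738, 1.2391], 'tvec': [0.6425, 0.1088, 0.7287]}
wrist {'camera_matrix': [[321.8556, 0.0, 316.5158], [0.0, 321.8556, 199.4022], [0.0, 0.0, 1.0]], 'distortion': [-0.0206, 0.0, 0.0, 0.0, 0.0], 'mount': [[-0.0011, -0.9714, -0.2376, 0.0662], [1.0, -0.0013, 0.0005, 0.0009], [-0.0008, -0.2376, 0.9714, -0.0927], [0.0, 0.0, 0.0, 1.0]]}
```

View pics/scene0.png

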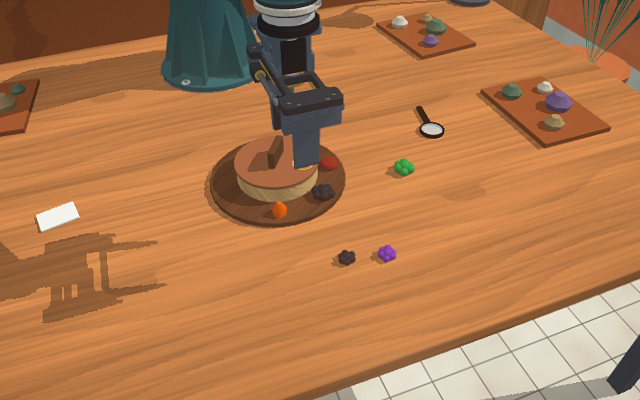

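View pics/wrist0.png

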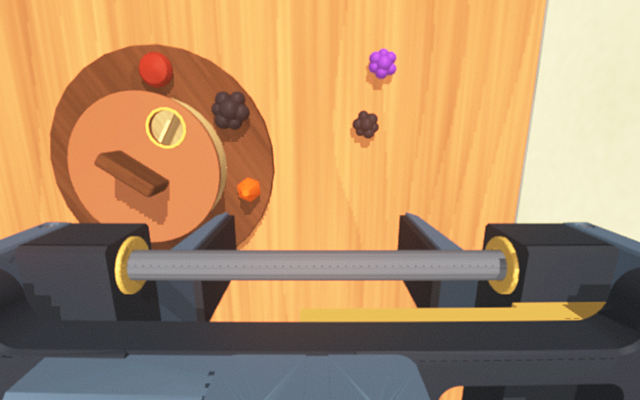

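Candidates: the dark lumpy stone on the ledge at wrist (230,110) / scene (323,191); the smaller dark one on the table at (366,125) / (347,257); purple at (383,63) / (387,254); green at scene (404,167). My choice is the larger dark one on the ledge, which sits between the jasper (155,68) and the opal (248,190). The opening is at wrist (166,127), and the bar runs from about (96,160) to (165,190).

```bash
cat > h.py <<'E'
from rig import manip, viewer
import cv2, numpy as np
from scipy.spatial.transform import Rotation as R
def cam(n,s=None):
    c=viewer.camera_info(n);K=np.array(c["camera_matrix"]);d=np.array(c["distortion"])
    if n=="wrist":
        T=np.eye(4);T[:3,:3]=R.from_rotvec(s["eef_rot"]).as_matrix();T[:3,3]=s["tool_pos"];T=T@np.array(c["mount"])
        return K,d,T[:3,:3],T[:3,3]
    Rm=cv2.Rodrigues(np.array(c["rvec"]))[0];return K,d,Rm.T,-Rm.T@np.array(c["tvec"]).ravel()
def rays(C,p):
    u=cv2.undistortPoints(np.array(p,float).reshape(-1,1,2),C[0],C[1])[:,0]
    v=np.c_[u,np.ones(len(u))]@C[2].T;return v/np.linalg.norm(v,axis=1)[:,None]
def plane(C,p,z):
    v=rays(C,p);return C[3]+v*((z-C[3][2])/v[:,2])[:,None]
def tri(C1,p1,C2,p2):
    a=rays(C1,[p1])[0];b=rays(C2,[p2])[0];t=np.linalg.lstsq(np.c_[a,-b],C2[3]-C1[3],rcond=None)[0]
    A=C1[3]+t[0]*a;B=C2[3]+t[1]*b;return (A+B)/2,np.linalg.norm(A-B)
def blobs(m,amin=40):
    out=[]
    for c in cv2.findContours(m.astype(np.uint8),cv2.RETR_EXTERNAL,cv2.CHAIN_APPROX_NONE)[0]:
        if cv2.contourArea(c)>amin:
            M=cv2.moments(c);out.append((M["m10"]/M["m00"],M["m01"]/M["m00"],M["m00"],c))
    return out
E
python3 - <<'E'
from h import *
s=manip.state();C=cam("wrist",s)
w=cv2.imread("pics/wrist0.png");h=cv2.cvtColor(w,cv2.COLOR_BGR2HSV);H,S,V=[h[...,i].astype(int) for i in range(3)]
ms={"kid":(V<85),"gold":(H>20)&(H<32)&(S>150)&(V>150),"red":((H<5)|(H>174))&(S>190)&(V>120),"or":(H>5)&(H<14)&(S>225)&(V>200),"cap":(H<14)&(S>100)&(S<170)&(V>180),"bar":(V<125)&(S>120)}
for k,m in ms.items():
    m=m.copy();m[215:]=0
    for b in blobs(m):
        e=cv2.minEnclosingCircle(b[3]);print(k,np.round(b[:3]),np.round(e[0]),round(e[1]), cv2.boundingRect(b[3]),[np.round(plane(C,[b[:2]],z)[0],3) for z in (.012,.051,.087)])
cv2.imwrite("pics/crop1.png",cv2.resize(w[40:250,40:290],None,fx=2.8,fy=2.8,interpolation=cv2.INTER_CUBIC))
sd=cv2.imread("pics/side0.png");sc=cv2.imread("pics/scene0.png")
cv2.imwrite("pics/two.png",np.vstack([sd[:300],cv2.resize(sc[110:235,180:380],(480,300))[:, :].copy() if 0 else np.pad(cv2.resize(sc[110:235,180:380],(480,300)),((0,0),(0,160),(0,0)))]))
E
```

```text
kid [231. 120. 292.] [230. 113.] 18 (213, 108, 36, 21) [array([0.604, 0.067, 0.012]), array([0.614, 0.067, 0.051]), array([0.623, 0.067, 0.087])]
red [155.  68. 720.] [155.  69.] 17 (139, 53, 33, 34) [array([0.524, 0.123, 0.012]), array([0.542, 0.117, 0.051]), array([0.56 , 0.111, 0.087])]
cap [361. 139. 168.] [364. 131.] 16 (350, 117, 29, 31) [array([0.751, 0.046, 0.012]), array([0.746, 0.048, 0.051]), array([0.741, 0.05 , 0.087])]
cap [  142.   157. 15615.] [144. 165.] 80 (67, 90, 153, 125) [array([0.498, 0.026, 0.012]), array([0.519, 0.03 , 0.051]), array([0.539, 0.034, 0.087])]
cap [377.  80. 230.] [379.  74.] 16 (366, 61, 30, 29) [array([0.767, 0.11 , 0.012]), array([0.76 , 0.105, 0.051]), array([0.753, 0.101, 0.087])]
bar [218. 208. 118.] [216. 204.] 12 (209, 194, 16, 21) [array([ 0.582, -0.035,  0.012]), array([ 0.595, -0.025,  0.051]), array([ 0.606, -0.015,  0.087])]
bar [142. 173. 584.] [136. 170.] 34 (107, 152, 61, 45) [array([0.495, 0.007, 0.012]), array([0.517, 0.013, 0.051]), array([0.537, 0.019, 0.087])]
bar [240. 124.  88.] [230. 118.] 20 (212, 111, 38, 20) [array([0.614, 0.063, 0.012]), array([0.623, 0.064, 0.051]), array([0.631, 0.064, 0.087])]
bar [160.  88. 151.] [158.  81.] 16 (142, 74, 31, 21) [array([0.527, 0.102, 0.012]), array([0.545, 0.098, 0.051]), array([0.562, 0.095, 0.087])]
```

View pics/crop1.png

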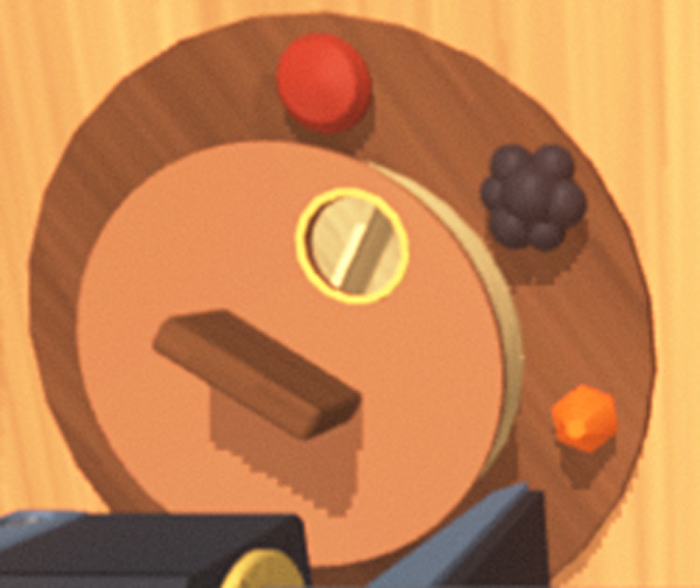

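View pics/two.png

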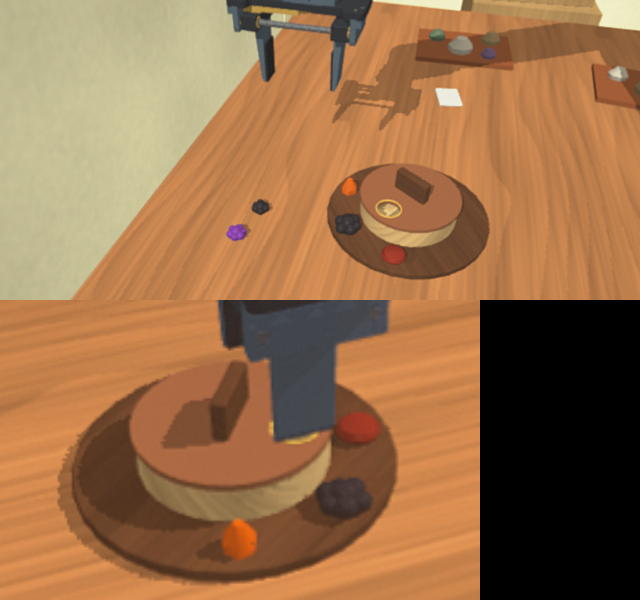

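The crop confirms the choice: a many-domed dark stone at crop (534,196), on the ledge between the jasper (323,83) and the opal (585,418). The opening's ring is at crop (352,245). The bar's lighter top face has corners (155,345), (175,318), (322,405) and (303,440). In the side view the ring is at (388,209), the kidney at (348,223) and the bar at (413,182).

```bash
python3 - <<'E'
from h import *
s=manip.state();W=cam("wrist",s);D=cam("side")
c=lambda x,y:(x/2.8+40,y/2.8+40)
print("ring",tri(W,c(352,245),D,(388.5,209)))
print("kid",tri(W,c(534,196),D,(348,223)))
print("bar far-end top corner",tri(W,c(303,440),D,(399,170)))
top=plane(W,[c(155,345),c(175,318),c(322,405),c(303,440)],.087);print(np.round(top,4),top.mean(0))
d=top[2]+top[3]-top[0]-top[1];print("bar dir",np.degrees(np.arctan2(d[1],d[0])),np.linalg.norm(d)/2)
ring=plane(W,[c(352,245)],.051)[0]
cap=plane(W,[c(78,330),c(130,205),c(190,157),c(255,140),c(330,150),c(400,180),c(455,235),c(490,300),c(503,370),c(497,430),c(360,567)],.051)
base=plane(W,[c(30,270),c(60,160),c(110,90),c(200,35),c(310,13),c(420,30),c(520,90),c(600,180),c(645,290),c(655,370)],.012)
from scipy.optimize import least_squares
for n,P in(("cap",cap),("base",base)):
    r=least_squares(lambda q:np.hypot(P[:,0]-q[0],P[:,1]-q[1])-q[2],[.5,0,.1]);print(n,r.x,np.abs(r.fun).max())
    for nm,Q in(("ring",ring),("kid",plane(W,[c(534,196)],.024)[0]),("jas",plane(W,[c(323,83)],.022)[0]),("opal",plane(W,[c(585,418)],.022)[0])):
        v=Q[:2]-r.x[:2];print(nm,np.round(Q,4),np.hypot(*v),np.degrees(np.arctan2(v[1],v[0])))
E
```

```text
ring (array([0.54551052, 0.05943849, 0.04989626]), np.float64(0.002705537709129253))
kid (array([0.60473051, 0.07694878, 0.02105679]), np.float64(0.004880050556058094))
bar far-end top corner (array([ 0.53850302, -0.00464665,  0.08052653]), np.float64(0.004149316422073924))
[[ 0.4938  0.0284  0.087 ]
 [ 0.502   0.0374  0.087 ]
 [ 0.5479  0.0079  0.087 ]
 [ 0.5399 -0.0042  0.087 ]] [0.52090839 0.01737934 0.087     ]
bar dir -34.07600607947929 0.05546200252444417
cap [0.51985753 0.01563883 0.08050052] 0.0017175651015749471
ring [0.5474 0.06   0.051 ] 0.0522096207770799 58.17778569197172
kid [0.6078 0.0777 0.024 ] 0.10767763141730116 35.206664501022274
jas [0.5294 0.1198 0.022 ] 0.10455535631408887 84.78602089065882
opal [ 0.6228 -0.0105  0.022 ] 0.10620299706635071 -14.220313808643446
base [0.52010567 0.01624582 0.1306426 ] 0.0009757147641635266
ring [0.5474 0.06   0.051 ] 0.05156313932825811 58.056433670992185
kid [0.6078 0.0777 0.024 ] 0.10712551081167403 35.01791891027398
jas [0.5294 0.1198 0.022 ] 0.10392850375439126 84.89184796406077
opal [ 0.6228 -0.0105  0.022 ] 0.10611354905075125 -14.570930672778706
```

Emit:
{"method": "send_rows", "body": {
  "rows": [
    {"linear":[0.2,-2,1],"turn":[0,0,-6.5]},
    {"linear":[0.4,-4,2],"turn":[0,0,-13]},
    {"linear":[0.6,-6,3],"turn":[0,0,-19.5]},
    {"linear":[0.8,-8,4],"turn":[0,0,-26]},
    {"linear":[1,-10,5],"turn":[0,0,-32.5]},
    {"linear":[1.2,-12,6],"turn":[0,0,-39]},
    {"linear":[1.4,-14,7],"turn":[0,0,-45.5]},
    {"linear":[1.6,-16,8],"turn":[0,0,-52]},
    {"linear":[1.6,-18,9],"turn":[0,0,-58]},
    {"linear":[1.6,-18,9],"turn":[0,0,-58]}
  ],
  "grip": 9.0
}}

```text
clock: 0.98
tool_pos: [0.5158, 0.0161, 0.2]
eef_rot: [-0.855, -3.018, 0.002]
ft_force: [0.1, 0.2, -0.9]
width: 0.09
finger_force: 0.0
```

```bash
python3 - <<'E'
from h import *
s=manip.state();im=viewer.grab_frame("wrist");cv2.imwrite("pics/w1.png",im)
print(s["clock"],s["tool_pos"],R.from_rotvec(s["eef_rot"]).as_matrix().round(3),s["qpos"].round(2))
E
```

```text
0.9833 [0.5158247  0.01614914 0.20000227] [[-0.851  0.524 -0.005]
 [ 0.524  0.851  0.   ]
 [ 0.004 -0.003 -1.   ]] [-0.01  0.23  2.14 -0.    0.77 -1.03]
```

View pics/w1.png

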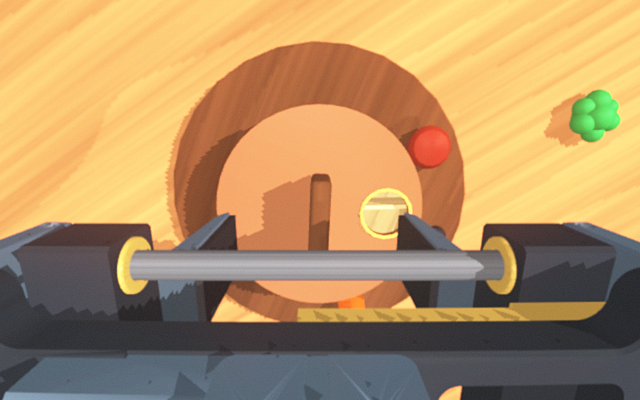

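The bar top at (320,175–250) lies midway between the fingers and parallel to the pads. I'll descend 6.4 cm, then close.

Emit:
{"method": "send_rows", "body": {
  "rows": [
    {"linear":[0,0,0.8],"turn":[0,0,0]},
    {"linear":[0,0,1.6],"turn":[0,0,0]},
    {"linear":[0,0,2.4],"turn":[0,0,0]},
    {"linear":[0,0,3.2],"turn":[0,0,0]},
    {"linear":[0,0,4.0],"turn":[0,0,0]},
    {"linear":[0,0,4.8],"turn":[0,0,0]},
    {"linear":[0,0,5.6],"turn":[0,0,0]},
    {"linear":[0,0,6.2],"turn":[0,0,0]},
    {"linear":[0,0,6.4],"turn":[0,0,0]},
    {"linear":[0,0,6.4],"turn":[0,0,0]}
  ]
}}

```text
clock: 1.87
tool_pos: [0.5198, 0.016, 0.1376]
eef_rot: [-0.866, -3.019, 0.0]
ft_force: [0.5, 0.6, 0.1]
width: 0.0899
finger_force: 0.0
```

Emit:
{"method": "send_rows", "body": {
  "rows": [
    {"linear":[0,0,0],"turn":[0,0,0]},
    {"linear":[0,0,0],"turn":[0,0,0]},
    {"linear":[0,0,0],"turn":[0,0,0]},
    {"linear":[0,0,0],"turn":[0,0,0]},
    {"linear":[0,0,0],"turn":[0,0,0]},
    {"linear":[0,0,0],"turn":[0,0,0]},
    {"linear":[0,0,0],"turn":[0,0,0]},
    {"linear":[0,0,0],"turn":[0,0,0]},
    {"linear":[0,0,0],"turn":[0,0,0]},
    {"linear":[0,0,0],"turn":[0,0,0]}
  ],
  "grip": 1.2
}}

```text
clock: 2.7
tool_pos: [0.52, 0.016, 0.1382]
eef_rot: [-0.866, -3.02, 0.0]
ft_force: [0.1, -0.6, 0.8]
width: 0.0262
finger_force: 0.0
```

Emit:
{"method": "send_rows", "body": {
  "rows": [
    {"linear":[0,0,0],"turn":[0,0,0]},
    {"linear":[0,0,0],"turn":[0,0,0]},
    {"linear":[0,0,0],"turn":[0,0,0]},
    {"linear":[0,0,0],"turn":[0,0,0]},
    {"linear":[0,0,0],"turn":[0,0,0]},
    {"linear":[0,0,0],"turn":[0,0,0]},
    {"linear":[0,0,0],"turn":[0,0,0]},
    {"linear":[0,0,0],"turn":[0,0,0]},
    {"linear":[0,0,0],"turn":[0,0,0]},
    {"linear":[0,0,0],"turn":[0,0,0]}
  ]
}}

```text
clock: 3.53
tool_pos: [0.5198, 0.0155, 0.1382]
eef_rot: [-0.865, -3.02, 0.002]
ft_force: [-1.8, -9.1, 1.9]
width: 0.0142
finger_force: 30.0
```

Emit:
{"method": "send_rows", "body": {
  "rows": [
    {"linear":[0,0,0],"turn":[0,0,2.5]},
    {"linear":[0,0,0],"turn":[0,0,5]},
    {"linear":[0,0,0],"turn":[0,0,8]},
    {"linear":[0,0,0],"turn":[0,0,11]},
    {"linear":[0,0,0],"turn":[0,0,14]},
    {"linear":[0,0,0],"turn":[0,0,17]},
    {"linear":[0,0,0],"turn":[0,0,20]},
    {"linear":[0,0,0],"turn":[0,0,22]},
    {"linear":[0,0,0],"turn":[0,0,23]},
    {"linear":[0,0,0],"turn":[0,0,23]}
  ]
}}

```text
clock: 4.37
tool_pos: [0.5192, 0.0148, 0.1382]
eef_rot: [-1.451, -2.785, 0.004]
ft_force: [-8.2, -20.4, 7.3]
width: 0.014
finger_force: 30.0
```

```bash
python3 - <<'E'
from h import *
s=manip.state();print(s["clock"],s["tool_pos"],s["ft_force"].round(1),s["moment"].round(2),s["width"],s["finger_force"],R.from_rotvec(s["eef_rot"]).as_matrix()[:2,1])
for n in("wrist","side","scene"):cv2.imwrite(f"pics/{n}2.png",viewer.grab_frame(n))
a=cv2.imread("pics/side2.png")[130:290,300:520];cv2.imwrite("pics/s2c.png",cv2.resize(a,None,fx=3.5,fy=3.5,interpolation=cv2.INTER_CUBIC))
E
```

```text
4.3667 [0.51915376 0.01481965 0.1381646 ] [ -8.2 -20.4   7.3] [-3.22  1.19 -0.03] 0.013974922172144641 30.006116330623627 [0.81935618 0.57327743]
```

View pics/s2c.png

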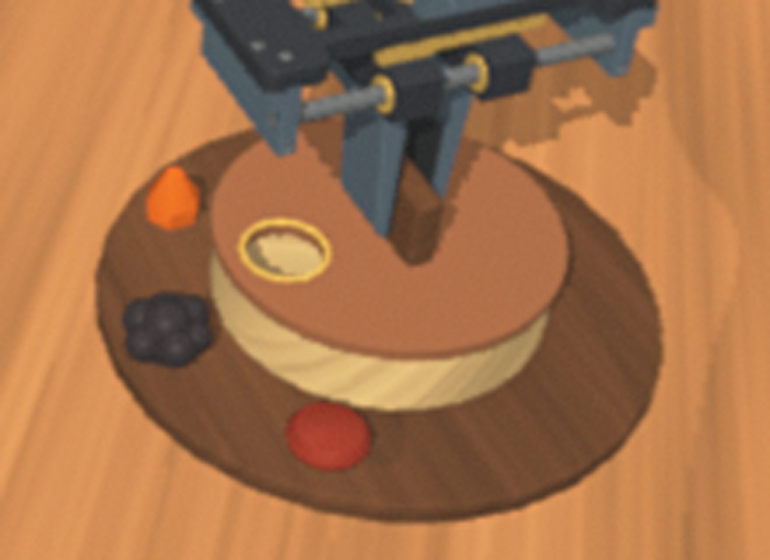

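The side view (crop) shows the opening at (285,250) next to the kidney at (168,328), with the bar held. I'll release, rise and back off to the start viewpoint to measure.

Emit:
{"method": "send_rows", "body": {
  "rows": [
    {"linear":[0,0,0],"turn":[0,0,0]},
    {"linear":[0,0,0],"turn":[0,0,0]},
    {"linear":[0,0,0],"turn":[0,0,0]},
    {"linear":[0,0,0],"turn":[0,0,0]},
    {"linear":[0,0,0],"turn":[0,0,0]},
    {"linear":[0,0,0],"turn":[0,0,0]},
    {"linear":[0,0,0],"turn":[0,0,0]},
    {"linear":[0,0,0],"turn":[0,0,0]},
    {"linear":[0,0,0],"turn":[0,0,0]},
    {"linear":[0,0,0],"turn":[0,0,0]}
  ],
  "grip": 9.0
}}

```text
clock: 5.35
tool_pos: [0.52, 0.016, 0.1382]
eef_rot: [1.451, 2.787, -0.0]
ft_force: [0.5, 0.4, 0.2]
width: 0.0776
finger_force: 0.0
```

Emit:
{"method": "send_rows", "body": {
  "rows": [
    {"linear":[0,0,0],"turn":[0,0,0]},
    {"linear":[0,0,0],"turn":[0,0,0]},
    {"linear":[0,0,0],"turn":[0,0,0]},
    {"linear":[0,0,-1.5],"turn":[0,0,0]},
    {"linear":[0,0,-3],"turn":[0,0,0]},
    {"linear":[0,0,-5],"turn":[0,0,0]},
    {"linear":[0,0,-7],"turn":[0,0,0]},
    {"linear":[0,0,-10],"turn":[0,0,0]},
    {"linear":[0,0,-13],"turn":[0,0,0]},
    {"linear":[0,0,-15],"turn":[0,0,0]}
  ]
}}

```text
clock: 6.18
tool_pos: [0.5204, 0.016, 0.2909]
eef_rot: [1.45, 2.785, 0.001]
ft_force: [0.0, -0.2, 0.4]
width: 0.0902
finger_force: 0.0
```

Emit:
{"method": "send_rows", "body": {
  "rows": [
    {"linear":[-1,0,-1],"turn":[0,0,0]},
    {"linear":[-3,0,-2],"turn":[0,0,0]},
    {"linear":[-5,0,-3],"turn":[0,0,0]},
    {"linear":[-7,0,-4],"turn":[0,0,0]},
    {"linear":[-9,0,-4],"turn":[0,0,0]},
    {"linear":[-11,0,-4],"turn":[0,0,0]},
    {"linear":[-12,0,-4],"turn":[0,0,0]},
    {"linear":[-12,0,-4],"turn":[0,0,0]},
    {"linear":[-12,0,-4],"turn":[0,0,0]},
    {"linear":[-12,0,-4],"turn":[0,0,0]}
  ]
}}

```text
clock: 7.02
tool_pos: [0.5883, -0.0818, 0.3276]
eef_rot: [-1.45, -2.786, 0.0]
ft_force: [-0.1, 0.3, -0.5]
width: 0.0899
finger_force: 0.0
```

```bash
python3 - <<'E'
from h import *
s=manip.state();im=viewer.grab_frame("wrist");cv2.imwrite("pics/w3.png",im)
cv2.imwrite("pics/side3.png",viewer.grab_frame("side"))
print(s["clock"],s["tool_pos"],s["eef_rot"])
E
```

```text
7.0167 [ 0.58826665 -0.08180808  0.32764162] [-1.44995335e+00 -2.78577027e+00  3.46328396e-04]
```

View pics/w3.png

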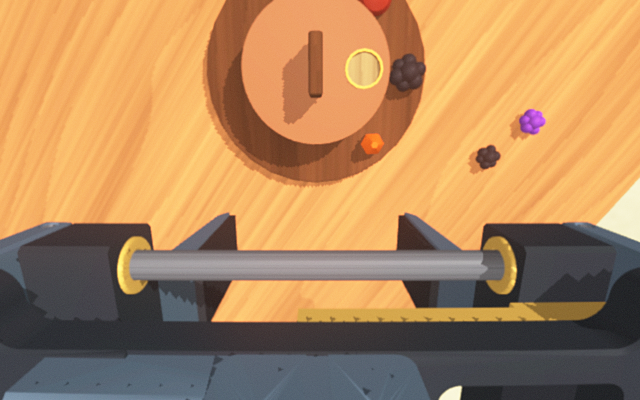

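The opening at (364,69) now faces the kidney at (408,73), and the cap stands free. Next I'll measure the angles.

```bash
python3 - <<'E'
from h import *
s=manip.state();W=cam("wrist",s);im=cv2.imread("pics/w3.png")
h=cv2.cvtColor(im,cv2.COLOR_BGR2HSV);H,S,V=[h[...,i].astype(int) for i in range(3)]
kid=(V<95)&(S<140);kid[200:]=0
gold=(H>21)&(H<33)&(S>150)&(V>170);gold[200:]=0;gold[:,:330]=0
cap=(abs(im.astype(int)-im[100,350]).max(2)<22);cap[200:]=0
def circ(P):
    P=np.asarray(P);x=np.linalg.lstsq(np.c_[2*P,np.ones(len(P))],(P**2).sum(1),rcond=None)[0];return x[:2],np.sqrt(x[2]+x[:2]@x[:2])
A=[]
for b in blobs(gold,100): print("gold",np.round(b[:3],1)); g=b
for b in blobs(kid,150): print("kid",np.round(b[:3],1))
k=min(blobs(kid,150),key=lambda b:abs(b[0]-408)+abs(b[1]-73))
b=max(blobs(cap,500),key=lambda b:b[2]);P=plane(W,cv2.convexHull(b[3])[:,0],.051)[:,:2];c,r=circ(P);print("cap",c,r)
# base edge: hand points
base=plane(W,[(208,70),(215,107),(240,145),(279,174),(314,184),(350,178),(396,145),(420,100),(424,60)],.012)[:,:2];c2,r2=circ(base);print("base",c2,r2)
for cc in(c,c2,[.52,.016]):
    f=lambda p,z:np.degrees(np.arctan2(*(plane(W,[p],z)[0][:2]-cc)[::-1]))
    print("ring",f(g[:2],.051),"kid",f(k[:2],.022),f((408,73),.022),"opal",f((373,144),.022))
bt=plane(W,[(315,31),(316,97)],.087);d=bt[0]-bt[1];print("bar normal",np.degrees(np.arctan2(d[1],d[0]))-90)
E
```

```text
kid [403.9  74.6 634. ]
cap [0.51873161 0.01677771] 0.07975291643826757
base [0.52193682 0.01503276] 0.1290606484964695Traceback (most recent call last):
  File "<stdin>", line 18, in <module>
NameError: name 'g' is not defined
```

```bash
python3 - <<'E'
from h import *
s=manip.state();W=cam("wrist",s);im=cv2.imread("pics/w3.png")
print(im[69,345:350].tolist())
h=cv2.cvtColor(im,cv2.COLOR_BGR2HSV);H,S,V=[h[...,i].astype(int) for i in range(3)]
gold=(H>21)&(H<36)&(S>110)&(V>170);gold[:40]=0;gold[100:]=0;gold[:,:335]=0;gold[:,390:]=0
y,x=np.nonzero(gold);g=cv2.minEnclosingCircle(np.c_[x,y].astype(np.float32));print(g,len(x))
for cc in([.5187,.0168],[.5219,.0150],[.52,.016]):
    f=lambda p,z:round(np.degrees(np.arctan2(*(plane(W,[p],z)[0][:2]-cc)[::-1])),1)
    print("ring",f(g[0],.051),f((364,68.5),.051),"kid",f((407.5,72.5),.022),"opal",f((372.5,144),.022))
bt=plane(W,[(315.5,31),(315.5,97)],.087);d=bt[0]-bt[1];print("bar normal",np.degrees(np.arctan2(d[1],d[0]))-90)
E
```

```text
[[103, 220, 252], [118, 244, 255], [125, 232, 253], [136, 210, 244], [134, 205, 240]]
((363.3370666503906, 68.03370666503906), 20.102705001831055) 316
ring 35.6 35.1 kid 35.1 opal -14.8
ring 39.4 38.8 kid 36.9 opal -14.3
ring 37.2 36.7 kid 35.8 opal -14.6
bar normal 34.93536892701192
```

The ring is at about 35–37°, the kidney and its compartment at about 35–36°, and the bar normal at 34.9°. They agree to about 1°, so I'm handing in.

```bash
python3 -c "
from rig import manip
print(manip.job_done())"
```

```text
the job is handed in; nothing more can be done
None
```

I turned the cap about 23° clockwise so that its opening faces the hematite kidney (aligned to about 1° by camera), let go, backed the arm clear without moving the stones, and handed the job in at about 7 s.

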